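Clip a relay module onto the rail of the control stand

TASK

Mount the loose relay module on the rail of the small sloping stand, in the free stretch beside the module that is already mounted: hook its fixed jaw over and behind the rail's upper lip with the foot end still raised, then tilt the foot end down until the spring foot snaps behind the lower lip and the module sits flat on the rail, and let go. Feel your way and do not force it: never let module or hand press on the stand with more than 35 N. Leave the yellow tip box, beaker, dropper bottle and tape roll where they are.

Things in the scene. Friction and masses are not known exactly. Their poses are not given: they have to be found in the camera images.
- stand: fixed low grey sheet-metal stand, 170 deep x 270 wide x 117 mm high, that carries the sloping panel, rail and mounted module; origin under its centre, x away from the robot (yaw within 0.25 rad), y left, z up
- panel: the stand's sloping panel, 190 mm up the slope x 270 wide. Origin: centre of its front surface; x up the slope (away from the robot, 30 deg above level), y left along the rail, z out of the panel. The rail is clamped in long slots: its centre line lies anywhere within 30 mm of the origin along the panel's x (it stays put in use), so the lip's edge must be found by feel
- rail_gap (a point): point on the panel's mid-line in the middle of the free stretch, level with the rail's nominal front face: panel x 0, y -23, z 24 mm; axes as the panel's. It does not follow the rail's offset. Free stretch: panel y -108 (12 mm high end stop) to +67 (a mounted module like the loose one, same height)
- lip_edge (a point): nominal upper edge of the rail's front face (rail offset zero) at the middle of the free stretch: panel x 17.5, y -23, z 24 mm; axes as the panel's. Aluminium top-hat rail 35 mm wide over its two lips; lips 3 mm thick with round edges, back face 21 mm off the panel, each overhanging 10.5 mm of free space. True edge up to 30 mm up or down the slope
- module_center (a point): centre of the case of the loose grey relay module, 80 long (x) x 35 wide (y) x 68 high (z) mm, up to 0.28 kg, standing left or right of the stand. x to its jaw end, y across (grip the plain 35 mm wide sides), z away from its back. Its flat back lies 25 mm below this point; jaw and foot go down to 42 mm below it. Seated: 49 mm off the panel, axes parallel, within 1 mm of the rail's centre line
- module: the loose module; origin under its centre at the lowest points of jaw and foot, 42 mm below module_center and 17 mm below the back; axes as above. The case is 80 mm long up to z = 56 mm (screw terminals on its end steps), the middle 44 mm of the length goes up to 68 mm
- module_hook (a point): upper tip of the jaw's finger, 13 mm along x from the module's centre, 32.5 below it. The finger points to -x from a wall whose inner face is at x 18.2, outer at 24, both 35 mm wide; the slot between back and finger is 4 mm high at the wall, 7.5 at the tip, so the lip enters with the module tilted up to 30 deg, foot end off the panel: level in the room is just that tilt
- lip_stop (a point): inner face of the jaw's wall at the back: 18.2 mm along x from module_center, 25 below. To hook: module level, jaw above the rail, this point 23 to 24 mm off the panel (the finger is then behind the lip, foot and back clear the rail); move down the slope until the wall meets the lip's edge, then turn the module about that edge
- module_foot (a joint): travel (m) of the slippery black spring foot, 24 mm wide, along the module's -x: 0 home, 0.006 fully out; 900 N/m, 1.8 N preload. Nose at x -13.8, 4.4 mm below the back, 3 to 4 mm behind the lower lip when snapped; underside slopes to x -20. It meets the lip some 20 deg before flat, opens about 4 mm, jumps back to 0 when flat; 5 to 10 N on the foot end
- tip_box: bystander: tip box with yellow base and clear lid, 91 x 123 x 67 mm; origin under its centre. It and the loose module stand on opposite sides of the stand, either way round
- beaker: bystander: small glass beaker, 60 x 55 x 70 mm, behind the stand to the right; origin under its centre
- bottle: bystander: small white dropper bottle, 32 mm across, 76 mm tall, behind the stand to the left; origin under its centre
- tape: bystander: roll of tape lying flat, 104 mm across, 25 mm high, far to the left; origin under its centre

How it is judged:
On the way:
1. the module touches the stand with its jaw's finger down behind the level of the rail's upper lip, while its foot end is still raised (tilted at least 0.12 rad off the panel) (angle between the z axis of module and the z axis of panel, either way round between 0.12 and 0.75 rad and z of module_hook in the frame of panel between 0.006 and 0.0205 m and x of module_hook in the frame of panel between -0.026 and 0.0455 m and contact force between module and stand above 0.3 N), for 0.1 s.
At the end, for the whole second after the job is handed in: the module sits on the rail in the free stretch, released and at rest: its back parallel to the panel within 0.08 rad and down on the rail's front face within 2 mm, its length in line with the panel's x within 0.08 rad, its spring foot snapped home behind the lower lip (foot joint below 1.2 mm) (angle between the z axis of module and the z axis of panel, either way round below 0.08 rad and angle between the x axis of module and the x axis of panel, either way round below 0.08 rad and z of module_center in the frame of panel between 0.047 and 0.051 m and x of module_center in the frame of panel between -0.034 and 0.034 m and y of module_center in the frame of panel between -0.092 and 0.05 m and value of joint module_foot below 0.0012 m and linear speed of module below 0.01 m/s); the robot touches nothing.
It fails at once if the module is pressed on the stand with more than 35 N (contact force between module and stand above 35 N).
It fails at once if the robot itself presses on the stand with more than 35 N (contact force between the arm and stand above 35 N).
It fails at once if a bystander is moved by more than 2 cm (distance of any of tip_box, beaker, bottle, tape from where it was at the start of the episode above 0.02 m).
It also fails if it takes over 67 s, if anything falls off the work surface, if the arm or the gripper's body presses on something with over 40 N, if the wrist force passes 120 N, or if a joint passes its speed limit or range.

ROBOT

A 6-joint arm with a two-finger parallel gripper is mounted at the origin on a cart in front of the work surface, level with it; the furniture and walls round the work are solid. World frame = base frame: x ahead of the robot, y to its left, z up, the work surface at z = 0. Lengths are in m, angles in rad, forces in N, time in s.
With the tool pointing down it reaches from about 0.25 to 0.85 m from the base axis. Payload 12.5 kg.
Tool frame: the origin (TCP) lies at the very end of the fingers, on their centre line; the grasp point (between the pads) lies 19 mm behind it; z points along the fingers, y is the line along which they close (so a half turn about z gives the same grasp; the last joint's range is limited). The gripper opens to 93 mm and grips with 3 to 60 N. Pads are 15 mm wide; open, the fingers measure 128 mm over their backs; the gripper's body (75 mm by 188 mm) begins 65 mm behind the grasp point.
Start: joints at [-1.206, 0.351, 1.652, -0, 1.139, -0.085], TCP at [0.239, -0.495, 0.219] pointing down, gripper open.
Joint ranges: [-2.75, 2.75], [-0.79, 2.1], [0.01, 2.65], [-1.57, 4.71], [0.07, 3.14], [-2.87, 2.87]. Speed limits (rad/s): [2.22, 2.22, 2.79, 3.14, 3.14, 3.14].

INTERFACE

Orientations are given as a 3x3 rotation matrix whose columns are the frame's x, y, z axes.
In Python, from station import manip gives the robot as it stands.
- The arm moves only by the shell command python3 -m handwheel 'ROWS' [FORCE]. ROWS is JSON, one flat list of numbers, 5 for each row, row after row: the opening in per cent of the stroke, from 0 (shut) to 100 (fully open), then the shift along the world's x, y, z in mm, then the turn about the world's z in rad. A call has 1 to 12 rows; each row is the pose to reach, as a shift and turn from the pose commanded when the call began; what a row does not reach only later rows make up. A row lasts 1/8 s, in which the tool goes at most 62.5 mm and 10.7 degrees, less where a joint would pass 70% of its speed; a pose out of reach is approached as far as the arm can. A call with a gripper value outside its range is refused whole. The fingers move at their own pace and stop on an object; FORCE is the grip in N (left out, the last holds). Time passes only in rows, so rows that repeat a pose let the fingers close. It gives the time, the measured TCP pose, the force, the opening and the grip force at its end, in the units of the state.
- manip.get_state(): the state, without advancing time (a new reading comes with each control period).
- manip.capture(name): name is "scene" or "top"; returns a dict with "image" (400x640x3 uint8, red, green, blue), "K" (3x3 intrinsics, pixels), "R" (3x3) and "t" (3): a world point X has camera coordinates R X + t. Camera axes: x right, y down, z forward; pixel columns grow to the right and rows downward; lengths in m; the calibration is good to about 2 mm. A picture is of the moment at which its call begins. There is no depth.
- manip.hand_in(): hands the job in; it is judged then, once.
Trained networks look in the newest picture that a camera, given by its name, has taken for a name from the list of things; names that differ only in an ending like _2 or _b are one class to them, and where a whole thing is asked for, a point or a joint stands for the part that bears it (a point fixed in the world has none). Each returns a list of dicts, best first, with "p" (0 to 1); they miss things now and then, are a little off and sometimes report something else, mostly with a low value. They report only what shows in the picture. A call takes as long as a camera call.
- manip.recognise(camera, query): "xy" ([column, row] in pixels, amid what is visible of it).
- manip.place_of(camera, query): "xy" ([column, row] in pixels: a listed point, or the origin of a listed thing).
The state is a dict: "time": time; "joint_positions": joint angles; "dq": joint speeds; "effort": joint torques, N m; "ee_pos": TCP position; "eef_rot": TCP orientation; "ft_force": force on the tool from outside, world axes, zero at the start; "moment": the same for the moment, N m; "width": finger opening in m; "finger_force": force on a finger pad.
Only numpy, scipy, OpenCV 4.12 (cv2) and the standard library are available. Lean on these libraries where they do the work, as an engineer would, in place of code of your own. Each camera call takes 0.05 s, during which the arm holds its last target. There are 200 camera calls.

## Working session

There is one attempt and no reset: what is moved stays moved. The work goes in short steps, Python scripts to look and compute and a shell command to move; the robot and the scene stay as the last step left them, time stands still between calls to the robot, and variables do not carry over. Pictures are saved under pics/ and viewed, at most 10 in all, crops included, and the job is handed in when it is done.

```bash
mkdir -p pics; cat > h.py <<'E'
import numpy as np, cv2
from station import manip
def cap(n,f=None):
    c=manip.capture(n)
    if f: cv2.imwrite('pics/'+f,cv2.cvtColor(c['image'],cv2.COLOR_RGB2BGR))
    return c
def ray(c,xy):
    d=np.linalg.inv(c['K'])@np.array([*xy,1.]); R=np.array(c['R']); return -R.T@c['t'], R.T@d
def atz(c,xy,z):
    o,d=ray(c,xy); return o+d*(z-o[2])/d[2]
def tri(cs,xys):
    A=np.zeros((3,3));b=np.zeros(3);rs=[ray(c,x) for c,x in zip(cs,xys)]
    for o,d in rs:
        d=d/np.linalg.norm(d);P=np.eye(3)-np.outer(d,d);A+=P;b+=P@o
    X=np.linalg.solve(A,b)
    return X,[np.linalg.norm(np.cross(X-o,d/np.linalg.norm(d))) for o,d in rs]
def proj(c,X):
    p=np.array(c['K'])@(np.array(c['R'])@X+c['t']); return p[:2]/p[2]
E
python3 - <<'E'
from h import *
np.set_printoptions(precision=4,suppress=True)
cs=[cap(n,n+'0.png') for n in('scene','top')]
for c in cs: print('cam',ray(c,(320,200)),)
for q in ['stand','panel','rail_gap','lip_edge','module_center','module','module_hook','lip_stop','tip_box','beaker','bottle','tape']:
    r=[manip.place_of(n,q)[:3] for n in('scene','top')]
    print(q,[[(np.round(d['xy'],1).tolist(),round(d['p'],2)) for d in k] for k in r])
    if all(r): print('   ',*tri(cs,[k[0]['xy'] for k in r]))
s=manip.get_state();print(s['time'],s['ee_pos'],s['eef_rot'],s['ft_force'],s['width'])
E
```

```text
cam (array([0.0572, 1.0406, 0.8433]), array([ 0.4007, -0.7342, -0.5483]))
cam (array([0.3719, 0.098 , 1.5773]), array([ 0.1656, -0.0174, -0.9862]))
stand [[], [([355.7, 230.3], 0.59)]]
panel [[([351.2, 199.9], 0.67)], [([359.2, 229.6], 0.82)]]
    [ 0.538  -0.0474  0.0644] [np.float64(0.00731968044385936), np.float64(0.007319680443859365)]
rail_gap [[([361.2, 192.2], 0.69), ([411.3, 181.7], 0.32)], [([365.9, 230.4], 0.77)]]
    [ 0.5255 -0.0692  0.0836] [np.float64(0.0010488825315283618), np.float64(0.0010488825315283863)]
lip_edge [[([355.2, 187.1], 0.72)], [([366.0, 224.7], 0.83)]]
    [ 0.543  -0.0679  0.0968] [np.float64(0.0004805665928590855), np.float64(0.0004805665928591301)]
module_center [[([408.4, 167.0], 0.68)], [([448.7, 252.9], 0.85)]]
    [ 0.4618 -0.3271  0.0554] [np.float64(0.005722097860080317), np.float64(0.005722097860080318)]
module [[([409.1, 181.6], 0.78)], [([445.8, 252.8], 0.95)]]
    [ 0.4615 -0.3362 -0.0056] [np.float64(0.0013242838080348416), np.float64(0.0013242838080348694)]
module_hook [[([405.2, 180.3], 0.88)], [([442.6, 248.3], 0.82)]]
    [ 0.4739 -0.
[... 414 characters left out ...]
0995), np.float64(0.046272304204210066)]
beaker [[([336.7, 170.4], 0.69)], [([426.7, 173.6], 0.83)]]
    [ 0.7185 -0.2873 -0.003 ] [np.float64(0.004808259061296948), np.float64(0.004808259061297224)]
bottle [[([276.1, 220.8], 0.64)], [([323.2, 164.5], 0.41)]]
    [ 0.7552  0.0555 -0.0159] [np.float64(0.0052320440268802575), np.float64(0.0052320440268801074)]
tape [[([240.2, 347.4], 0.58), ([354.8, 186.7], 0.38)], [([183.9, 227.8], 0.67)]]
    [0.5485 0.5123 0.0032] [np.float64(0.00022206189981141387), np.float64(0.00022206189981125807)]
1.3 [ 0.2392 -0.4953  0.2187] [[ 0.9005  0.4348  0.    ]
 [ 0.4348 -0.9005 -0.    ]
 [-0.      0.     -1.    ]] [-0.6769 -0.1997 -1.1716] 0.09301993976888569
```

View pics/scene0.png

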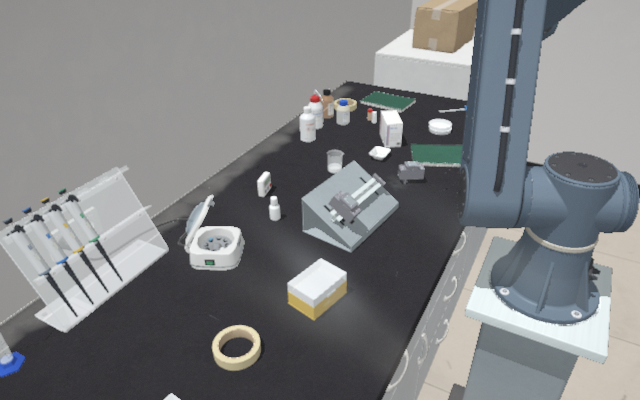

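View pics/top0.png

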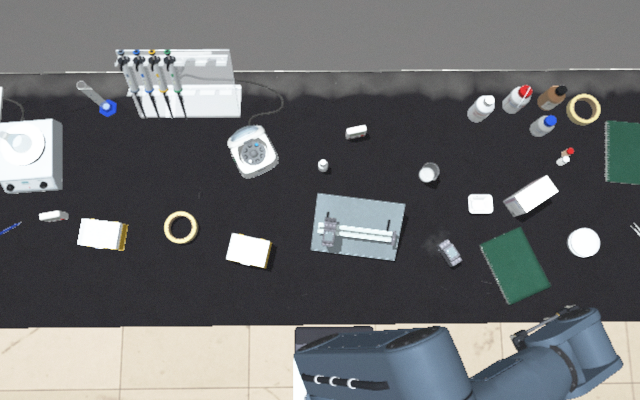

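The scene shows the stand at (350,205) with the mounted module at its left, and the loose module right of it at (410,172). In the top view the stand is at (358,227), the rail runs (330,230) to (398,240), and the loose module is at (450,252). The tip box is at (248,250) and the beaker at (428,173).

```bash
python3 - <<'E'
import cv2,numpy as np
a=cv2.imread('pics/top0.png')[185:275,305:470]
b=cv2.imread('pics/scene0.png')[145:250,295:435]
a=cv2.resize(a,(528,288),interpolation=cv2.INTER_CUBIC); b=cv2.resize(b,(400,300),interpolation=cv2.INTER_CUBIC)
o=np.zeros((590,530,3),np.uint8);o[:288,:528]=a;o[289:589,:400]=b
cv2.imwrite('pics/c0.png',o)
from h import *
np.set_printoptions(precision=4,suppress=True)
c=cap('top');g=cv2.cvtColor(c['image'],cv2.COLOR_RGB2GRAY)
# module outline: gray brighter than mat
def blob(x0,x1,y0,y1,t):
    m=np.zeros_like(g);m[y0:y1,x0:x1]=(g[y0:y1,x0:x1]>t)*255
    n,l,s,ce=cv2.connectedComponentsWithStats(m);k=1+np.argmax(s[1:,4])
    cnt=cv2.findContours((l==k).astype(np.uint8),cv2.RETR_EXTERNAL,cv2.CHAIN_APPROX_NONE)[0][0]
    return cv2.minAreaRect(cnt),s[k]
print(blob(430,470,232,275,60))
r,s=blob(300,415,185,270,70);print(r,s)
for p in cv2.boxPoints(r): print(p,[atz(c,p,z).round(3) for z in(0,0.022,0.117)])
print([atz(c,(450,252),z) for z in(0.068,0.055)])
E
```

```text
(((443.84423828125, 250.21311950683594), (38.539100646972656, 22.278419494628906), 50.194427490234375), array([430, 232,  33,  35, 595], dtype=int32))
((357.3154296875, 226.4769287109375), (89.5530776977539, 58.668426513671875), 7.125016689300537) [ 310  192   96   69 5136]
[309.2462 250.0308] [array([0.473, 0.107, 0.   ]), array([0.472, 0.107, 0.022]), array([0.466, 0.106, 0.117])]
[316.5231 191.8154] [array([0.664, 0.081, 0.   ]), array([0.66 , 0.082, 0.022]), array([0.642, 0.083, 0.117])]
[405.3846 202.9231] [array([ 0.625, -0.21 , -0.   ]), array([ 0.621, -0.206,  0.022]), array([ 0.606, -0.187,  0.117])]
[398.1077 261.1385] [array([ 0.435, -0.18 ,  0.   ]), array([ 0.434, -0.176,  0.022]), array([ 0.43 , -0.159,  0.117])]
[array([ 0.4584, -0.3296,  0.068 ]), array([ 0.4592, -0.3333,  0.055 ])]
```

View pics/c0.png

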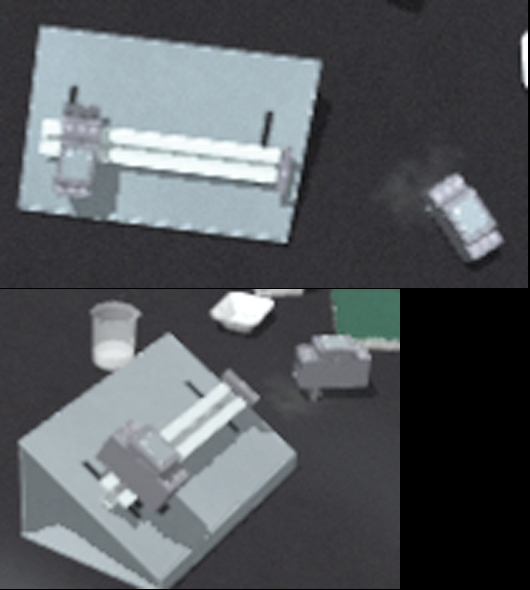

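The crop shows the loose module's long axis running from about (447,185) to (490,250) in crop pixels, jaw end upper left. The rail lies a little below the panel's middle.

```bash
cat >> h.py <<'E'
TH=-0.133; C=np.array([0.5385,-0.045,0.068])
def axes(th=TH):
    c,s=np.cos(th),np.sin(th);a,b=np.cos(np.pi/6),.5
    return np.array([[a*c,a*s,b],[-s,c,0],[-b*c,-b*s,a]]).T
E
python3 - <<'E'
from h import *
np.set_printoptions(precision=4,suppress=True)
from scipy.optimize import least_squares
cs=[cap('scene'),cap('top')]
R=axes()
c=cs[1];g=cv2.cvtColor(c['image'],cv2.COLOR_RGB2GRAY)
for t in(85,105,130):
    m=np.zeros_like(g);m[230:275,436:470]=(g[230:275,436:470]>t)*255
    n,l,s,ce=cv2.connectedComponentsWithStats(m);k=1+np.argmax(s[1:,4])
    cnt=cv2.findContours((l==k).astype(np.uint8),cv2.RETR_EXTERNAL,cv2.CHAIN_APPROX_NONE)[0][0]
    r=cv2.minAreaRect(cnt);B=np.array([atz(c,p,.06) for p in cv2.boxPoints(r)])
    e=[B[1]-B[0],B[2]-B[1]];L=max(e,key=np.linalg.norm);print(t,r,s[k],B.mean(0),[np.linalg.norm(v) for v in e],np.arctan2(L[1],L[0]))
# panel corners predicted vs image
for n,c in zip('st',cs):
    print(n,[proj(c,C+R@[sx*.095,sy*.135,0]).round(1).tolist() for sx,sy in((1,1),(1,-1),(-1,-1),(-1,1))])
    gg=cv2.cvtColor(c['image'],cv2.COLOR_RGB2GRAY)
    xs=np.arange(-60,61,3)
    P=[np.mean([cv2.getRectSubPix(gg,(1,1),tuple(map(float,proj(c,C+R@[x/1000,y/1000,.024]))))[0,0] for y in range(-85,30,5)]) for x in xs]
    print([(int(x),int(p)) for x,p in zip(xs,P)])
E
```

```text
85 ((449.6723937988281, 251.9310302734375), (27.423187255859375, 15.326448440551758), 49.76364517211914) [438 239  24  27 334] [ 0.4592 -0.3308  0.06  ] [np.float64(0.0488954039198369), np.float64(0.08375932825795704)] -2.4735173348133275
105 ((450.53045654296875, 251.63523864746094), (26.678354263305664, 12.721146583557129), 55.491477966308594) [439 239  23  27 310] [ 0.4601 -0.3335  0.06  ] [np.float64(0.04057367302755343), np.float64(0.08151854006149242)] -2.577760853151603
130 ((450.4203186035156, 251.7621307373047), (25.662405014038086, 12.014233589172363), 54.78240966796875) [439 240  23  26 280] [ 0.4597 -0.3331  0.06  ] [np.float64(0.03831516854108671), np.float64(0.07839463028272597)] -2.564723607488097
s [[302.5, 197.7], [354.7, 159.6], [398.8, 201.1], [351.5, 245.8]]
[(-60, 175), (-57, 174), (-54, 174), (-51, 174), (-48, 169), (-45, 144), (-42, 120), (-39, 115), (-36, 114), (-33, 114), (-30, 114), (-27, 119), (-24, 172), (-21, 223), (-18, 230), (-15, 229), (-12, 213), (-9, 179), (-6, 168), (-3, 181), (0, 214), (3, 229), (6, 230), (9, 225), (12, 197), (15, 171), (18, 170), (21, 170), (24, 170), (27, 169), (30, 171), (33, 172), (36, 174), (39, 177), (42, 178), (45, 178), (48, 178), (51, 178), (54, 178), (57, 178), (60, 178)]
t [[318.0, 193.4], [406.1, 204.2], [395.5, 259.5], [311.4, 249.0]]
[(-60, 178), (-57, 178), (-54, 178), (-51, 178), (-48, 178), (-45, 178), (-42, 178), (-39, 178), (-36, 174), (-33, 144), (-30, 117), (-27, 132), (-24, 215), (-21, 245), (-18, 249), (-15, 247), (-12, 239), (-9, 208), (-6, 185), (-3, 219), (0, 244), (3, 249), (6, 249), (9, 241), (12, 211), (15, 179), (18, 177), (21, 177), (24, 177), (27, 179), (30, 179), (33, 179), (36, 179), (39, 178), (42, 179), (45, 179), (48, 180), (51, 181), (54, 182), (57, 183), (60, 182)]
```

```bash
python3 -m handwheel '[100,45,33,0,0.03,100,95,70,0,0.06,100,145,107,0,0.1,100,190,140,0,0.121,100,215.6,158.9,0,0.121,100,215.6,158.9,-60,0.121,100,215.6,158.9,-90,0.121,100,215.6,158.9,-90,0.121]' 30; python3 - <<'E'
from h import *
c=cap('scene','s1.png');cap('top')
a=cv2.imread('pics/s1.png')[110:230,330:490];cv2.imwrite('pics/s1c.png',cv2.resize(a,None,fx=4,fy=4,interpolation=cv2.INTER_CUBIC))
print(manip.recognise('scene','module')[:2],proj(c,np.array([.4598,-.3332,.042])),manip.get_state()['ee_pos'])
E
```

```text
time: 2.45
ee_pos: [0.4539, -0.3355, 0.1269]
eef_rot: [[0.841, 0.54, -0.003], [0.54, -0.841, 0.003], [-0.001, -0.004, -1.0]]
ft_force: [-0.7, -0.4, 0.3]
width: 0.0932
finger_force: 0.0
[{'xy': [410.4, 170.0], 'p': 0.73}] [410.97991475 169.93307725] [ 0.45538158 -0.33704817  0.1302392 ]
```

View pics/s1c.png

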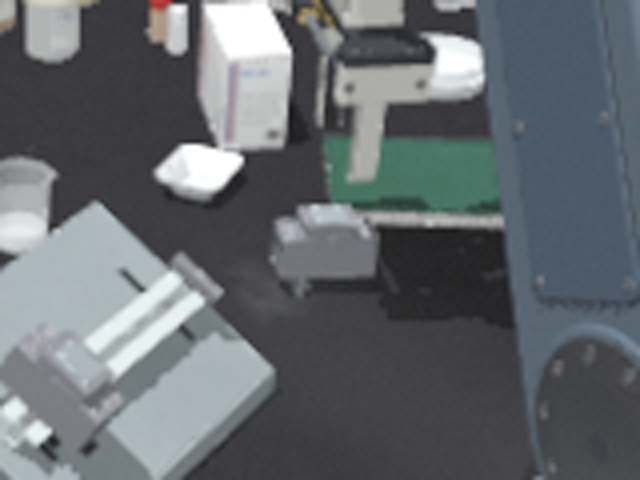

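The module body is at crop (325,245) with the grey jaw leg showing at its left (+x) end at (300,287). The open gripper hovers above it at (365,110), and the prediction matches.

```bash
python3 -m handwheel '[100,0,0,-50,0,100,0,0,-85,0,100,0,0,-108,0,100,0,0,-108,0,100,0,0,-108,0,60,0,0,-108,0,30,0,0,-108,0,20,0,0,-108,0,20,0,0,-108,0,20,0,0,-108,0]' 40
```

```text
time: 3.85
ee_pos: [0.4548, -0.3363, 0.0206]
eef_rot: [[0.841, 0.54, -0.0], [0.54, -0.841, 0.0], [-0.0, -0.0, -1.0]]
ft_force: [0.0, -0.6, 1.0]
width: 0.0476
finger_force: 0.0
```

```bash
python3 -m handwheel '[20,0,0,0,0,20,0,0,0,0,20,0,0,0,0,20,0,0,0,0]'
```

```text
time: 4.35
ee_pos: [0.4548, -0.3364, 0.0207]
eef_rot: [[0.841, 0.54, 0.0], [0.54, -0.841, -0.0], [0.0, 0.0, -1.0]]
ft_force: [1.2, -0.5, 0.1]
width: 0.0352
finger_force: 39.8
```

```bash
cat >> h.py <<'E'
def tcp(xp,zp,yp=-.04,a=.0242,b=-.0037):
    R=axes();h=np.array([np.cos(TH),np.sin(TH),0]);return C+R@[xp,yp,zp]-a*h-[0,0,b]
def where(a=.0242,b=-.0037):
    s=manip.get_state();h=np.array([np.cos(TH),np.sin(TH),0]);return axes().T@(np.array(s['ee_pos'])+a*h+[0,0,b]-C)*1000
E
python3 -c "
from h import *
s=np.array(manip.get_state()['ee_pos'])
for x,z in((.037,.075),(.037,.0236),(.037,.0176)): t=tcp(x,z);print(t.round(4),((t-s)*1000).round(1))"
```

```text
[ 0.5038 -0.0807  0.1552] [ 49.  255.7 134.5]
[ 0.5293 -0.0841  0.1106] [ 74.4 252.3  90. ]
[ 0.5322 -0.0845  0.1054] [ 77.4 251.9  84.8]
```

```bash
python3 -m handwheel '[20,0,0,50,0,20,0,0,110,0,20,5,40,150,-0.15,20,15,90,150,-0.32,20,25,140,150,-0.49,20,40,190,150,-0.65,20,55,230,150,-0.704,20,74.4,252.3,150,-0.704,20,74.4,252.3,120,-0.704,20,74.4,252.3,120,-0.704,20,74.4,252.3,120,-0.704]'; python3 - <<'E'
from h import *
np.set_printoptions(precision=4,suppress=True)
print(where());cs=[cap('scene','s2.png'),cap('top','t2.png')]
for q in('module_center','lip_stop','module_hook','module'):
    r=[manip.place_of(n,q)[:2] for n in('scene','top')];print(q,r)
s=np.array(manip.get_state()['ee_pos']);h=np.array([np.cos(TH),np.sin(TH),0])
ctr=s+.006*h+[0,0,.0213]; print([proj(c,ctr) for c in cs])
a=cv2.imread('pics/s2.png')[125:255,290:450];cv2.imwrite('pics/s2c.png',cv2.resize(a,None,fx=4.5,fy=4.5,interpolation=cv2.INTER_CUBIC))
E
```

```text
time: 5.72
ee_pos: [0.5292, -0.0843, 0.1412]
eef_rot: [[0.991, -0.133, 0.0], [-0.133, -0.991, -0.0], [0.0, -0.0, -1.0]]
ft_force: [0.1, 1.0, -1.6]
width: 0.035
finger_force: 39.8
[ 52.2309 -40.2275  50.1518]
module_center [[{'xy': [359.8, 164.8], 'p': 0.64}], []]
lip_stop [[{'xy': [357.0, 173.7], 'p': 0.91}], [{'xy': [354.4, 229.9], 'p': 0.22}]]
module_hook [[{'xy': [355.4, 175.8], 'p': 0.64}], []]
module [[{'xy': [358.9, 178.5], 'p': 0.84}, {'xy': [354.6, 185.5], 'p': 0.54}], []]
[array([361.0232, 165.8243]), array([374.245 , 224.6178])]
```

View pics/s2c.png

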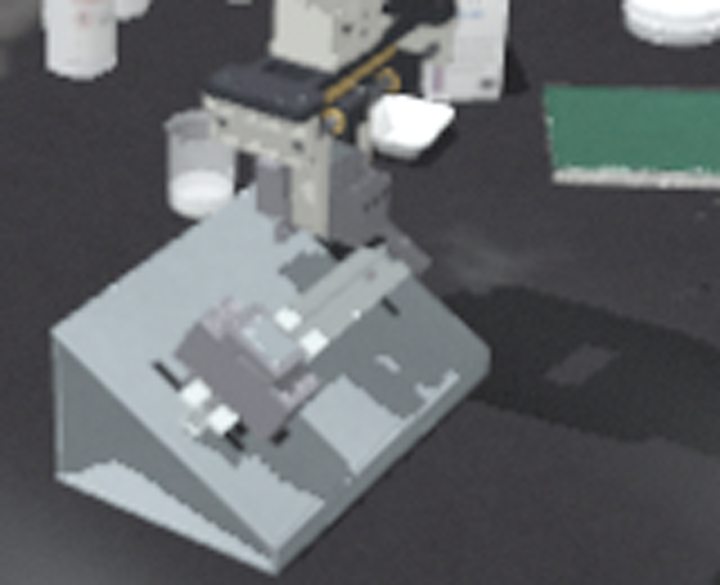

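The grasped module hangs level over the panel upslope of the rail at crop (300,200), with its jaw leg at (283,235). Next I feel for the panel.

```bash
python3 -m handwheel '[20,0,0,-15,0,20,0,0,-30,0,20,0,0,-30,0,20,0,0,-30,0]'; for i in 1; do python3 -m handwheel '[20,0,0,-1,0,20,0,0,-2,0,20,0,0,-2,0]'|grep -E 'ee|ft'; done;python3 -m handwheel '[20,0,0,-1,0,20,0,0,-2,0,20,0,0,-2,0]'|grep -E 'ee|ft'
```

```text
time: 6.72
ee_pos: [0.5292, -0.0841, 0.1105]
eef_rot: [[0.991, -0.133, -0.0], [-0.133, -0.991, 0.0], [-0.0, -0.0, -1.0]]
ft_force: [0.4, 0.3, -1.7]
width: 0.0346
finger_force: 39.8
ee_pos: [0.5292, -0.0841, 0.1087]
eef_rot: [[0.991, -0.133, 0.0], [-0.133, -0.991, -0.0], [0.0, 0.0, -1.0]]
ft_force: [0.1, -0.9, -2.8]
ee_pos: [0.5291, -0.0841, 0.1065]
eef_rot: [[0.991, -0.133, -0.0], [-0.133, -0.991, 0.0], [-0.0, -0.0, -1.0]]
ft_force: [-0.2, 1.5, -3.1]
```

```bash
python3 -m handwheel '[20,0,0,-1,0,20,0,0,-1,0]'|grep -E 'ee_|ft';python3 -m handwheel '[20,0,0,-1,0,20,0,0,-1,0]'|grep -E 'ee_|ft';python3 -m handwheel '[20,0,0,-1,0,20,0,0,-1,0]'|grep -E 'ee_|ft'
```

```text
ee_pos: [0.5291, -0.0841, 0.1055]
ft_force: [0.1, -0.1, -2.1]
ee_pos: [0.5291, -0.0841, 0.1045]
ft_force: [-0.2, -0.2, -2.1]
ee_pos: [0.5293, -0.0841, 0.1038]
ft_force: [0.4, -0.0, -0.5]
```

```bash
python3 -m handwheel '[20,0,0,-1,0,20,0,0,-1,0]'|grep -E 'ee_|ft';python3 -m handwheel '[20,0,0,0,0]'|grep -E 'ee_|ft'; python3 -c "
from h import *
print(where())"
```

```text
ee_pos: [0.5294, -0.0841, 0.1035]
ft_force: [-4.5, 1.1, 10.8]
ee_pos: [0.5294, -0.0841, 0.1036]
ft_force: [-4.9, 0.2, 10.6]
[ 33.56045269 -39.96356364  17.40492813]
```

```bash
python3 -m handwheel '[20,0,0,8,0,20,0,0,8,0,20,0,0,8,0,20,-6,0.8,4.5,0,20,-12.9,1.7,0.5,0,20,-12.9,1.7,0.5,0,20,-12.9,1.7,0.5,0]'|grep -E 'ee_|ft'; python3 -c "
from h import *
print(where())";python3 -m handwheel '[20,-0.86,0.12,-0.5,0,20,-1.72,0.23,-1,0,20,-1.72,0.23,-1,0]'|grep -E 'ee_|ft';python3 -m handwheel '[20,-0.86,0.12,-0.5,0,20,-1.72,0.23,-1,0,20,-1.72,0.23,-1,0]'|grep -E 'ee_|ft'
```

```text
ee_pos: [0.5163, -0.0824, 0.1032]
ft_force: [-0.4, -0.0, -1.9]
[ 21.97062219 -40.01192188  23.66730155]
ee_pos: [0.5145, -0.0821, 0.1021]
ft_force: [0.4, 0.1, -2.2]
ee_pos: [0.5127, -0.0819, 0.1011]
ft_force: [0.5, -0.2, -2.0]
```

```bash
for k in 1; do python3 -m handwheel '[20,-0.86,0.12,-0.5,0,20,-1.72,0.23,-1,0,20,-1.72,0.23,-1,0]'|grep -E 'ee_|ft'; done; python3 -m handwheel '[20,-0.86,0.12,-0.5,0,20,-0.86,0.12,-0.5,0]'|grep -E 'ee_|ft'; python3 -m handwheel '[20,-0.86,0.12,-0.5,0,20,-0.86,0.12,-0.5,0]'|grep -E 'ee_|ft'
```

```text
ee_pos: [0.511, -0.0817, 0.1001]
ft_force: [-0.1, -0.6, -2.6]
ee_pos: [0.5102, -0.0816, 0.0996]
ft_force: [-0.2, 0.2, -2.1]
ee_pos: [0.5093, -0.0814, 0.0991]
ft_force: [-0.3, 0.9, -2.3]
```

```bash
python3 -m handwheel '[20,-0.86,0.12,-0.5,0,20,-0.86,0.12,-0.5,0]'|grep -E 'ee_|ft'; python3 -m handwheel '[20,-0.86,0.12,-0.5,0,20,-0.86,0.12,-0.5,0]'|grep -E 'ee_|ft';  python3 -m handwheel '[20,-0.86,0.12,-0.5,0,20,-0.86,0.12,-0.5,0]'|grep -E 'ee_|ft'
```

```text
ee_pos: [0.5085, -0.0813, 0.0986]
ft_force: [-0.2, 0.7, -2.1]
ee_pos: [0.5082, -0.0813, 0.0984]
ft_force: [3.1, 0.0, -0.3]
ee_pos: [0.5081, -0.0813, 0.0983]
ft_force: [5.9, 0.2, 1.1]
```

```bash
python3 -c "
from h import *
print(where())"; python3 -m handwheel '[20,-0.5,0.07,0.87,0,20,-0.5,0.07,0.87,0]'|grep -E 'ee_|ft';python3 -m handwheel '[20,-0.5,0.07,0.87,0,20,-0.5,0.07,0.87,0]'|grep -E 'ee_|ft'
```

```text
[ 12.34631679 -40.0040202   23.58371628]
ee_pos: [0.508, -0.0813, 0.0989]
ft_force: [10.5, -0.5, -4.3]
ee_pos: [0.5079, -0.0814, 0.0995]
ft_force: [13.9, -2.2, -11.9]
```

```bash
python3 -m handwheel '[20,0.5,-0.07,-0.87,0,20,1.2,-0.15,-1.6,0,20,1.2,-0.15,-1.6,0]' 15; python3 -m handwheel '[20,-0.9,0.12,-1.1,0,20,-1.9,0.25,-2.2,0,20,-1.9,0.25,-2.2,0]'|grep -E 'ee_|ft|wid';  python3 -m handwheel '[20,-0.9,0.12,-1.1,0,20,-1.7,0.23,-2.35,0,20,-1.7,0.23,-2.35,0]'|grep -E 'ee_|ft|wid'
```

```text
time: 12.72
ee_pos: [0.5076, -0.0813, 0.098]
eef_rot: [[0.991, -0.133, 0.002], [-0.133, -0.991, -0.0], [0.002, 0.0, -1.0]]
ft_force: [6.1, -0.8, 0.3]
width: 0.0352
finger_force: 15.0
ee_pos: [0.5055, -0.081, 0.0961]
ft_force: [2.0, -1.3, 4.3]
width: 0.035
ee_pos: [0.5033, -0.0807, 0.0937]
ft_force: [0.1, 0.1, 7.6]
width: 0.0348
```

```bash
python3 - <<'E'
from h import *
cap('scene','s3.png');print(where())
a=cv2.imread('pics/s3.png')[135:245,300:430];cv2.imwrite('pics/s3c.png',cv2.resize(a,None,fx=5,fy=5,interpolation=cv2.INTER_CUBIC))
for q in('module_center','lip_stop','module_hook','module'): print(q,manip.place_of('scene',q)[:2])
E
```

```text
[  5.85954087 -40.04600893  22.02394556]
module_center [{'xy': [366.7, 181.4], 'p': 0.86}]
lip_stop [{'xy': [358.1, 186.2], 'p': 0.54}]
module_hook [{'xy': [360.0, 187.8], 'p': 0.91}, {'xy': [318.7, 298.4], 'p': 0.22}]
module [{'xy': [364.1, 192.6], 'p': 0.71}, {'xy': [273.4, 217.2], 'p': 0.23}]
```

View pics/s3c.png

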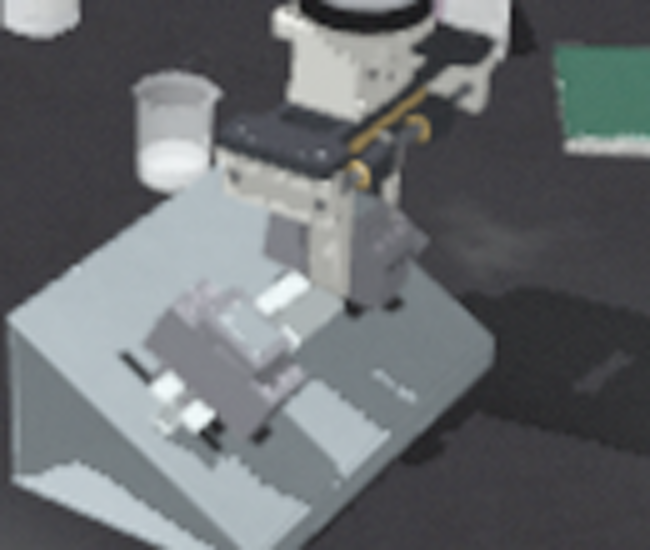

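The module at crop (335,255) has pivoted about the lip, its foot end lower right and closer to the panel. I continue the arc in small steps.

```bash
python3 -m handwheel '[20,-0.75,0.1,-1.2,0,20,-1.45,0.2,-2.5,0,20,-1.45,0.2,-2.5,0]' 25|grep -E 'ee_|ft|wid';  python3 -m handwheel '[20,-0.6,0.08,-1.3,0,20,-1.2,0.16,-2.6,0,20,-1.2,0.16,-2.6,0]'|grep -E 'ee_|ft|wid'
```

```text
ee_pos: [0.5023, -0.0806, 0.0919]
ft_force: [-1.8, -0.2, 15.2]
width: 0.0348
ee_pos: [0.5009, -0.0804, 0.0892]
ft_force: [-2.7, 0.8, 15.3]
width: 0.035
```

```bash
python3 -m handwheel '[20,-0.5,0.07,-1.3,0,20,-0.5,0.07,-1.3,0]'|grep -E 'ee_|ft'; python3 -m handwheel '[20,-0.5,0.07,-1.3,0,20,-0.5,0.07,-1.3,0]' |grep -E 'ee_|ft'
```

```text
ee_pos: [0.5003, -0.0803, 0.0879]
ft_force: [-2.2, 0.9, 15.0]
ee_pos: [0.4998, -0.0802, 0.0867]
ft_force: [-3.1, -0.2, 16.1]
```

```bash
python3 - <<'E'
from h import *
cap('scene','s4.png')
a=cv2.imread('pics/s4.png')[135:245,300:430];cv2.imwrite('pics/s4c.png',cv2.resize(a,None,fx=5,fy=5,interpolation=cv2.INTER_CUBIC))
E
```

```text
(no output)
```

View pics/s4c.png

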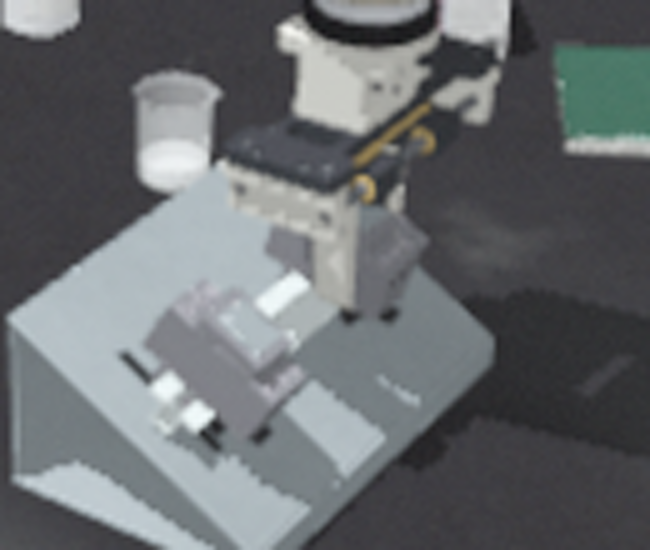

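```bash
python3 -m handwheel '[35,0,0,0,0,45,0,0,0,0,60,0,0,0,0,65,0,0,0,0,65,0,0,0,0,65,0,0,50,0,65,0,0,90,0,65,0,0,90,0,0,-20,0,90,0,0,-20,0,90,0]' 20; python3 - <<'E'
from h import *
np.set_printoptions(precision=4,suppress=True)
cap('scene','s5.png')
a=cv2.imread('pics/s5.png')[135:245,300:430];cv2.imwrite('pics/s5c.png',cv2.resize(a,None,fx=5,fy=5,interpolation=cv2.INTER_CUBIC))
R=axes();h=np.array([np.cos(TH),np.sin(TH),0]);s=np.array(manip.get_state()['ee_pos'])
for d in(20,15,10,5,0):
    a=np.radians(d);x,z=-30.2,51
    t=C+R@(np.array([12.3+x*np.cos(a)+z*np.sin(a),-40,24+z*np.cos(a)-x*np.sin(a)])/1000)-.0075*h
    print(d,t,((t-s)*1000).round(1))
E
```

```text
time: 16.27
ee_pos: [0.4786, -0.0799, 0.1746]
eef_rot: [[0.991, -0.133, -0.002], [-0.133, -0.991, 0.0], [-0.002, -0.0, -1.0]]
ft_force: [-0.5, -0.1, 0.4]
width: 0.0447
finger_force: 0.0
20 [ 0.4862 -0.0784  0.1399] [  6.7   1.7 -35. ]
15 [ 0.4824 -0.0779  0.1364] [  3.    2.2 -38.5]
10 [ 0.479  -0.0774  0.1325] [ -0.4   2.7 -42.3]
5 [ 0.4759 -0.077   0.1284] [ -3.5   3.1 -46.5]
0 [ 0.4732 -0.0766  0.124 ] [ -6.2   3.4 -50.9]
```

View pics/s5c.png

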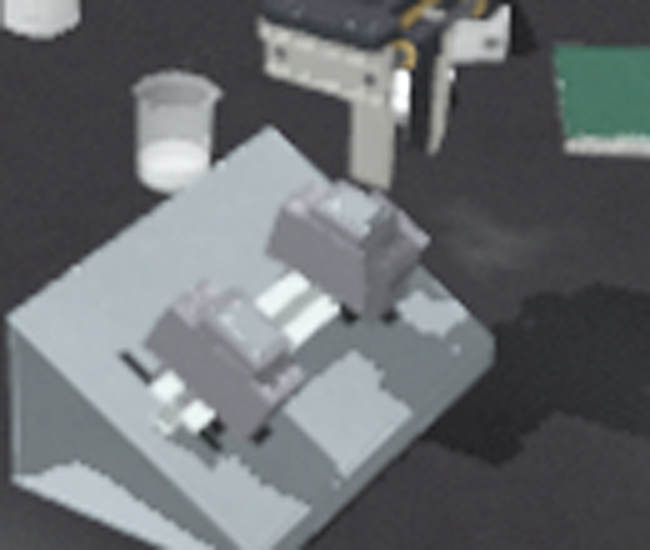

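The module at crop (350,245) stays hooked by itself, foot end still raised about 15° compared with the mounted one at (225,350). The fingers are clear above it and I will push down next.

```bash
python3 -m handwheel '[0,0,0,0,0,0,0,0,0,0,0,0,0,0,0,0,0,0,0,0,0,0,0,0,0,0,0,0,0,0,0,5,2,-20,0,0,5,2,-31,0,0,5,2,-31,0,0,5,2,-31,0]' 20;python3 -m handwheel '[0,-0.7,0.1,-1,0,0,-1.4,0.2,-2,0,0,-1.4,0.2,-2,0]'|grep -E 'ee_|ft';python3 -m handwheel '[0,-0.7,0.1,-1,0,0,-1.4,0.2,-2,0,0,-1.4,0.2,-2,0]'|grep -E 'ee_|ft'
```

```text
time: 17.58
ee_pos: [0.4849, -0.0782, 0.1449]
eef_rot: [[0.991, -0.133, 0.0], [-0.133, -0.991, -0.0], [0.0, 0.0, -1.0]]
ft_force: [0.7, 0.0, -0.2]
width: 0.0004
finger_force: 0.0
ee_pos: [0.4833, -0.0779, 0.1426]
ft_force: [0.0, 0.4, 0.4]
ee_pos: [0.4819, -0.0777, 0.1404]
ft_force: [0.1, -0.0, 0.2]
```

```bash
python3 -m handwheel '[0,-0.3,0.1,-1,0,0,-0.6,0.1,-2,0,0,-0.6,0.1,-2,0]'|grep -E 'ee_|ft';python3 -m handwheel '[0,-0.7,0.1,-1,0,0,-0.7,0.1,-1,0]'|grep -E 'ee_|ft';python3 -m handwheel '[0,-0.7,0.1,-1,0,0,-0.7,0.1,-1,0]'|grep -E 'ee_|ft'
```

```text
ee_pos: [0.4813, -0.0776, 0.1384]
ft_force: [0.1, 0.0, 0.4]
ee_pos: [0.4806, -0.0775, 0.1375]
ft_force: [-0.3, -0.3, 0.6]
ee_pos: [0.4799, -0.0774, 0.1365]
ft_force: [-0.0, 1.0, 1.0]
```

```bash
python3 -m handwheel '[0,-0.3,0.1,-1,0,0,-0.3,0.1,-1,0]'|grep -E 'ee_|ft';python3 -m handwheel '[0,-0.6,0.1,-1,0,0,-0.6,0.1,-1,0]'|grep -E 'ee_|ft';python3 -m handwheel '[0,-0.6,0.1,-1,0,0,-0.6,0.1,-1,0]'|grep -E 'ee_|ft'
```

```text
ee_pos: [0.4796, -0.0773, 0.1355]
ft_force: [-0.9, 0.1, 0.5]
ee_pos: [0.479, -0.0772, 0.1345]
ft_force: [-0.2, -0.5, 0.8]
ee_pos: [0.4783, -0.0771, 0.1335]
ft_force: [-0.1, -0.1, 1.8]
```

```bash
python3 -m handwheel '[0,-0.6,0.1,-1,0,0,-0.6,0.1,-1,0]'|grep -E 'ee_|ft';python3 -m handwheel '[0,-0.6,0.1,-1,0,0,-0.6,0.1,-1,0]'|grep -E 'ee_|ft';python3 -m handwheel '[0,-0.6,0.1,-1,0,0,-0.6,0.1,-1,0]'|grep -E 'ee_|ft'
```

```text
ee_pos: [0.4776, -0.077, 0.1325]
ft_force: [-2.6, -0.7, 2.8]
ee_pos: [0.4769, -0.0769, 0.1315]
ft_force: [-4.2, 0.6, 3.9]
ee_pos: [0.4761, -0.0767, 0.1303]
ft_force: [-4.0, 0.5, 5.0]
```

```bash
python3 -m handwheel '[0,-0.6,0.1,-1,0,0,-0.6,0.1,-1,0]'|grep -E 'ee_|ft';python3 -m handwheel '[0,-0.6,0.1,-1,0,0,-0.6,0.1,-1,0]'|grep -E 'ee_|ft';python3 -m handwheel '[0,-0.6,0.1,-1,0,0,-0.6,0.1,-1,0]'|grep -E 'ee_|ft'
```

```text
ee_pos: [0.4754, -0.0766, 0.1293]
ft_force: [-5.4, 0.6, 4.5]
ee_pos: [0.4746, -0.0764, 0.1282]
ft_force: [-6.1, 0.7, 3.9]
ee_pos: [0.4738, -0.0763, 0.127]
ft_force: [-5.3, -0.2, 3.1]
```

```bash
python3 -m handwheel '[0,-0.4,0.1,-1,0,0,-0.4,0.1,-1,0]'|grep -E 'ee_|ft';python3 -m handwheel '[0,-0.4,0.1,-1,0,0,-0.4,0.1,-1,0]'|grep -E 'ee_|ft';python3 -m handwheel '[0,-0.4,0.1,-1,0,0,-0.4,0.1,-1,0]'|grep -E 'ee_|ft'
```

```text
ee_pos: [0.4748, -0.0764, 0.1264]
ft_force: [0.0, -0.0, -0.9]
ee_pos: [0.4741, -0.0763, 0.1255]
ft_force: [0.7, 0.6, -0.2]
ee_pos: [0.4736, -0.0762, 0.1246]
ft_force: [-1.8, -0.1, 4.6]
```

```bash
python3 -m handwheel '[0,0,0,-0.7,0,0,0,0,-0.7,0]'|grep -E 'ee_|ft'; python3 -m handwheel '[0,0,0,20,0,0,-10,0,70,0,0,-60,-30,120,0,0,-110,-60,130,0,0,-150,-100,130,0,0,-150,-100,130,0,0,-150,-100,130,0]'; python3 - <<'E'
from h import *
np.set_printoptions(precision=4,suppress=True)
cs=[cap('scene','s6.png'),cap('top','t6.png')]
a=cv2.resize(cv2.imread('pics/s6.png')[145:245,300:420],None,fx=5,fy=5,interpolation=cv2.INTER_CUBIC)
b=cv2.resize(cv2.imread('pics/t6.png')[185:270,300:420],(283,200),interpolation=cv2.INTER_CUBIC);a=a[:500]
o=np.zeros((500,600,3),np.uint8);o[:,:]=a;cv2.imwrite('pics/s6c.png',o)
for q in('module_center','module'):
    r=[manip.place_of(n,q)[:3] for n in('scene','top')];print(q,r)
R=axes();print([proj(c,C+R@[-.006,-.04,.049]) for c in cs])
E
```

```text
ee_pos: [0.4735, -0.0762, 0.1242]
ft_force: [-4.8, 0.7, 10.1]
time: 23.32
ee_pos: [0.3239, -0.1763, 0.2538]
eef_rot: [[0.991, -0.134, 0.001], [-0.134, -0.991, -0.0], [0.001, -0.0, -1.0]]
ft_force: [-0.0, 0.5, -0.2]
width: 0.0004
finger_force: 0.0
module_center [[{'xy': [369.5, 185.8], 'p': 0.75}], [{'xy': [370.8, 237.1], 'p': 0.86}, {'xy': [323.3, 164.9], 'p': 0.37}]]
module [[{'xy': [361.1, 192.8], 'p': 0.95}, {'xy': [349.1, 201.0], 'p': 0.61}], [{'xy': [369.4, 231.3], 'p': 0.9}]]
[array([369.579 , 185.2135]), array([370.8765, 237.0051])]
```

View pics/s6c.png

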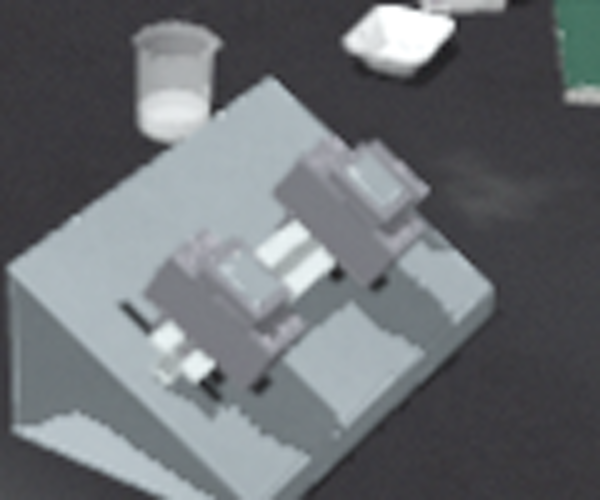

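The loose module at crop (350,215) now lies parallel to the mounted one. Its centre matches the seated prediction within 1 pixel in both views, and the arm is clear.

```bash
python3 -c "
from station import manip
print(manip.hand_in())"
```

```text
the job is handed in; nothing more can be done
None
```

The module is hooked and snapped onto the rail beside the mounted module, lying flat, with the arm clear, and the job was handed in at about 23 s; no verdict was returned, and I could not read the foot joint directly.

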